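# Push a spent tealight through the organiser's sprung bin flap

### The job

Clear the burnt-out tealight off the ledge of the sky-blue organiser into the organiser's waste bin: push the white sprung flap down with one finger and keep it open while the other finger pushes the tealight along the ledge and over the edge, so that it drops to the bottom of the bin, then let the flap spring shut. Slide the tealight without lifting it, do not push it on to the shut flap, and leave everything else on the desk where it stands.

Things in the scene. Friction and masses are not known exactly. Their poses are not given: they have to be found in the camera images.
- organiser: sky-blue desk organiser, clamped to the desk's far edge, fixed; 70 mm wide (x; the bin's belly bulges 42 mm more towards the robot), 339 mm long (y), ledge top 125 mm above the desk. +y runs from ledge to flap, +x away from the robot, z up. Origin: on the desk, mid-width, below the edge where ledge meets flap. Along y: pencil compartments -203 to -115 mm (crayons up to 35 mm above the ledge top), ledge -115 to 0, waste bin 0 to 136
- ledge_edge (a point): middle of the edge where the ledge ends and the bin opening begins, at ledge-top height; axes as the organiser's. The ledge is a flat channel 60 mm wide (x from -30 to +30 mm) between two lips 6 mm high and 5 mm wide, which stop at this edge
- bin_floor (a point): middle of the waste bin's flat floor, 6 mm above the desk. The bin's mouth, in its top, runs from y = 0 to 130 mm in the organiser's frame and is 60 mm wide (x from -30 to +30 mm); its 5 mm side walls and 6 mm end wall are level with the ledge top, nothing stands beyond the end wall. Below the mouth the bin widens towards the robot, to x = -72 mm; clear windows in both long sides
- flap_mid (a point): middle of the upper face of the white flap that shuts the bin's opening; moves with it. The flap is 127 mm (organiser's y) by 58 mm (x), 4 mm thick. It is hinged along its long side far from the robot (organiser's x = +30 mm, 3 mm below the ledge top); the long side nearest the robot is free and swings down into the bin
- flap (a joint): angle of the flap, rad: 0 shut (its top 1 mm below the ledge top), growing as it swings down into the bin, stop at 1.45. A spring shuts it whenever it is let go: 0.03 N m near shut, 0.06 N m at 1 rad (about 1 N at the free edge, a few N near the hinge). The tealight's weight does not open it
- tealight: burnt-out tealight: a low aluminium cup with a little hard wax, 38 mm in diameter and 16 mm high, about 15 g, standing loose on the ledge with its centre 30 to 65 mm before the flap's edge. Origin: centre of its underside, z up
- votive: amber glass votive jar, empty, 72 mm wide and 75 mm high, on the desk; origin under its centre. To be left alone
- crayon_case: orange silicone crayon case, closed, 150 (x) by 72 by 32 mm, on the desk; origin under its centre. To be left alone
- spoon_rest: stainless steel spoon rest, round dish 104 mm wide with a 115 mm long tongue towards its -x, 17 mm high, on the desk; origin under the dish's centre. To be left alone
- mug: white mug, 80 mm wide, 92 mm high, handle at its +y, on the desk; origin under its centre. To be left alone
- trinket_box: wooden trinket box, 94 (x) by 74 mm, 58 mm high with its brass knob, on the desk; origin under its centre. To be left alone
- glue_stick: glue stick standing upright, 30 mm wide, 98 mm high, yellow cap, on the desk; origin under its centre. To be left alone

How it is judged:
By the outcome, as a careful person would: the job done as asked, in the order asked, and still so for the second after the job is handed in, with the robot touching nothing.
It also fails if it takes over 38 s, if anything falls off the work surface, if the arm or the gripper's body presses on something with over 40 N, if the wrist force passes 120 N, or if a joint passes its speed limit or range.

### The arm

A 6-joint arm with a two-finger parallel gripper is mounted at the origin on the work surface. World frame = base frame: x ahead of the robot, y to its left, z up, the work surface at z = 0. Lengths are in m, angles in rad, forces in N, time in s.
With the tool pointing down it reaches from about 0.3 to 0.75 m from the base axis. Payload 8.5 kg.
Tool frame: the origin (TCP) lies midway between the tips of the shut fingers; the grasp point (between the pads) lies arm.hold_point_z behind it (arm.hold_point_z is the distance from the TCP to the grasp point, in m); z points along the fingers, y is the direction in which the jaws open and shut (so a half turn about z gives the same grasp; the last joint's range is limited). The gripper opens to 88 mm and grips with 3 to 60 N. Pads are 18 mm wide; open, the fingers measure 123 mm over their backs; the gripper's body (75 mm by 187 mm) begins 45 mm behind the grasp point.
Start: joints at [-1.344, 0.381, 1.297, -0, 1.464, -0.215], TCP at [0.235, -0.497, 0.239] pointing down, gripper open.
Joint ranges: [-3.11, 3.11], [-0.89, 2.33], [0.22, 2.48], [-1.42, 4.56], [0.17, 2.85], [-2.88, 2.88]. Speed limits (rad/s): [2.39, 2.39, 3.14, 3.14, 3.14, 3.14].

### API

Orientations are given as a unit quaternion [w, x, y, z].
In Python, from rig import arm gives the robot as it stands.
- The arm moves only by the tool carry_out, never from a script. Its argument "motion" is a list of rows, each an object of numbers: "x", "y", "z": the shift along the tool's x, y, z in m; "rx", "ry", "rz": the turn, a rotation vector about the tool's x, y, z in degrees. A call has 1 to 12 rows; each row shifts and turns the pose as measured when the row begins, along the tool's axes as they then stand; what a row does not reach is not made up. A row lasts 1/12 s, in which the tool goes at most 41.7 mm and 7.16 degrees, less where a joint would pass 70% of its speed; a pose out of reach is approached as far as the arm can. A call with a gripper value outside its range is refused whole. "fingers" is the closure in counts, from 0 (fully open) to 255 (shut), set as the call begins (left out, the last holds). The fingers move at their own pace and stop on an object; "newtons" is the grip in N (left out, the last holds). Time passes only in rows, so rows that do not move let the fingers close. It gives the time, the measured TCP pose, the force and the opening at its end, in the units of the state.
- arm.get_obs(): the state, without advancing time (a new reading comes with each control period).
- arm.get_image(name): name is "scene" or "side" or "wrist"; returns a dict with "pixels" (400x640x3 uint8, red, green, blue), "fx", "fy", "cx", "cy" (pixels), "cam_to_world" (4x4, takes a point from camera to world coordinates); the wrist camera has in their place "tool_from_camera" (4x4, takes a point from camera to tool coordinates, whose origin is the TCP and whose axes are the flange's). Camera axes: x right, y up, looking along -z (the intrinsics and any distortion apply to the point x, -y, -z); pixel columns grow to the right and rows downward; lengths in m; the calibration is good to about 2 mm. A picture is of the moment at which its call begins: read the wrist's pose just before it. There is no depth.
- arm.close_job(): hands the job in, once; it reports no verdict.
The state is a dict: "t": time; "joint_pos": joint angles; "joint_velocities": joint speeds; "tau": joint torques, N m; "ee_pos": TCP position; "ee_rot": TCP orientation; "contact_force": force on the tool from outside, world axes, zero at the start; "wrist_torque": the same for the moment, N m; "width": finger opening in m.
Only numpy, scipy, OpenCV 4.12 (cv2) and the standard library are available. Lean on these libraries where they do the work, as an engineer would, in place of code of your own. Each camera call takes 0.05 s, during which the arm holds its last target.

## Working session

There is one attempt and no reset: what is moved stays moved. The work goes in short steps, Python scripts to look and compute and a tool call to move; the robot and the scene stay as the last step left them, time stands still between calls to the robot, and variables do not carry over. Pictures are saved under pics/ and viewed, and the job is handed in when it is done.

Besides the shell and the picture viewer there is one more tool, called after "Request:" in YAML: its name, and indented under it one key for each argument. carry_out: Moves the arm, as the interface text tells. Its arguments: {"type":"object","properties":{"motion":{"type":"array","items":{"type":"object","properties":{"x":{"type":"number"},"y":{"type":"number"},"z":{"type":"number"},"rx":{"type":"number"},"ry":{"type":"number"},"rz":{"type":"number"}}}},"fingers":{"type":"number"},"newtons":{"type":"number"}},"required":["motion"]}

```bash
ls; mkdir -p pics; python3 - <<'E'
from rig import arm
import cv2,numpy as np
o=arm.get_obs()
for k,v in o.items(): print(k,np.round(v,4))
print([a for a in dir(arm) if a[0]!='_'], arm.hold_point_z)
for n in ["scene","side","wrist"]:
    d=arm.get_image(n); cv2.imwrite(f"pics/{n}0.png",d["pixels"][:,:,::-1])
    print(n,{k:np.round(v,4).tolist() for k,v in d.items() if k!="pixels"})
E
```

```text
pics
t 0.0
joint_pos [-1.3443  0.3812  1.2983  0.      1.4636 -0.2153]
joint_velocities [-0.0001  0.0004 -0.0013  0.0002 -0.0022 -0.0006]
tau [ 1.90000e-03 -4.37925e+01 -2.24560e+01  7.14000e-02  3.52000e-02
 -1.00000e-04]
ee_pos [ 0.2351 -0.4969  0.2381]
ee_rot [-7.000e-04  9.757e-01  2.191e-01  0.000e+00]
contact_force [-0.065   0.6218 -0.3244]
wrist_torque [-0.0127 -0.0352 -0.0023]
width 0.0879
['PlanningError', 'close_job', 'get_image', 'get_obs', 'hold_point_z'] 0.0187
scene {'fx': 389.0473, 'fy': 389.0473, 'cx': 318.8007, 'cy': 200.9096, 'cam_to_world': [[0.7655, -0.5397, 0.3504, 0.9161], [0.6434, 0.6448, -0.4126, -0.4307], [-0.0033, 0.5413, 0.8408, 0.9964], [0.0, 0.0, 0.0, 1.0]]}
side {'fx': 516.7222, 'fy': 516.7222, 'cx': 323.6687, 'cy': 196.8502, 'cam_to_world': [[-0.9644, 0.1847, -0.1893, 0.2402], [-0.2644, -0.6932, 0.6705, 1.0369], [-0.0074, 0.6967, 0.7174, 1.2466], [0.0, 0.0, 0.0, 1.0]]}
wrist {'fx': 292.6945, 'fy': 292.6945, 'cx': 319.5131, 'cy': 200.2034, 'tool_from_camera': [[-0.0016, 0.9532, 0.3024, 0.0782], [1.0, 0.0016, 0.0003, 0.0], [-0.0002, 0.3024, -0.9532, -0.1462], [0.0, 0.0, 0.0, 1.0]]}
```

View pics/scene0.png

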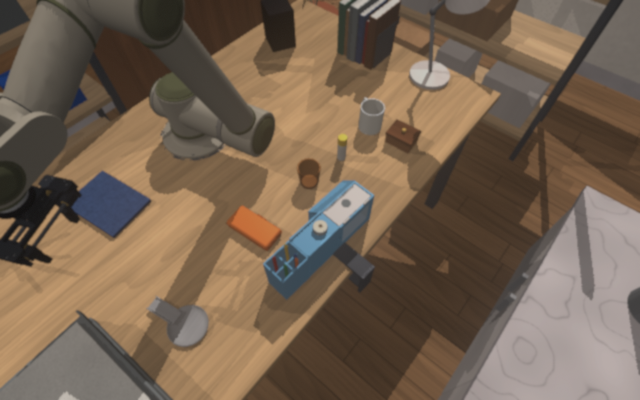

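View pics/side0.png

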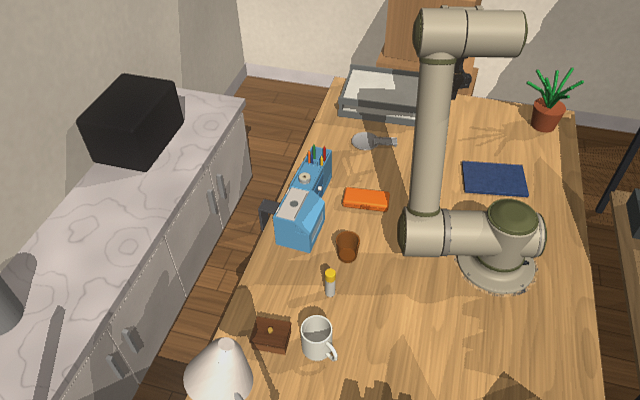

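View pics/wrist0.png

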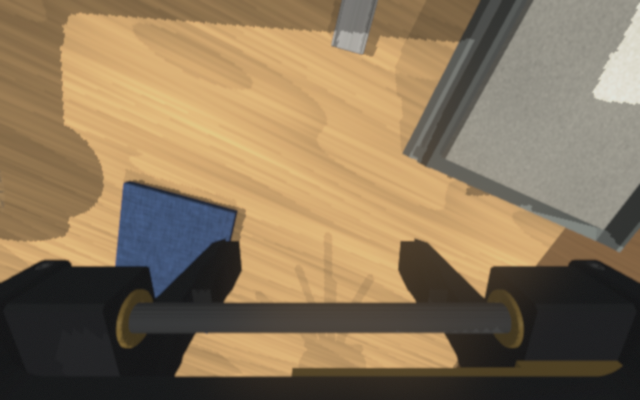

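The scene view shows the organiser around (320,235), the tealight near (320,228), and the white flap near (350,203). The side view shows the organiser around (300,205). I'll zoom in on both.

```bash
python3 - <<'E'
import cv2
a=cv2.imread("pics/scene0.png")[170:310,250:390]; cv2.imwrite("pics/sc_z.png",cv2.resize(a,(560,560),interpolation=cv2.INTER_CUBIC))
a=cv2.imread("pics/side0.png")[140:260,240:380]; cv2.imwrite("pics/si_z.png",cv2.resize(a,(700,600),interpolation=cv2.INTER_CUBIC))
E
```

```text
(no output)
```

View pics/sc_z.png

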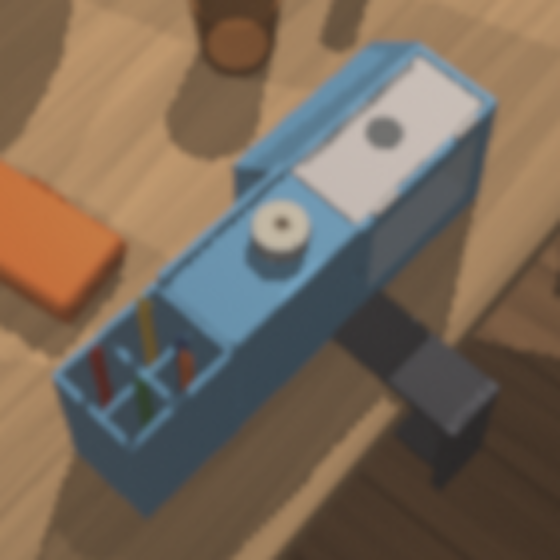

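View pics/si_z.png

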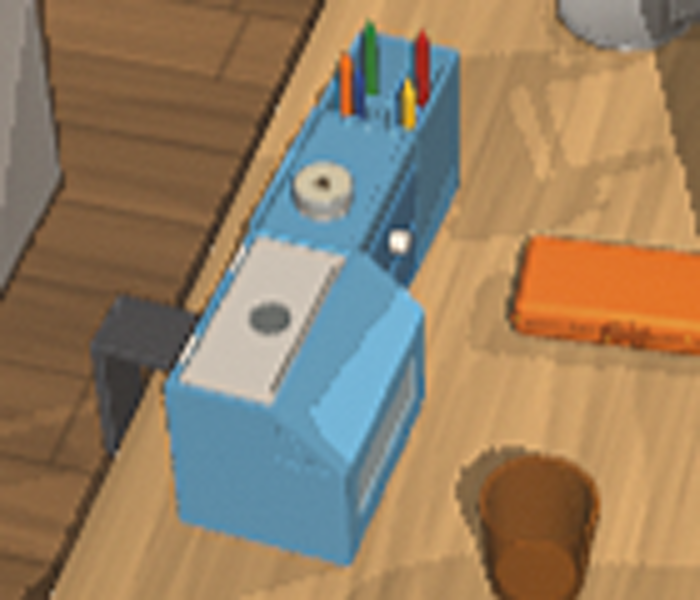

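```bash
cat > h.py <<'E'
import numpy as np
from scipy.optimize import least_squares
C={}
def cal(n,fx,cx,cy,M): C[n]=(fx,cx,cy,np.array(M))
cal("sc",389.0473,318.8007,200.9096,[[0.7655,-0.5397,0.3504,0.9161],[0.6434,0.6448,-0.4126,-0.4307],[-0.0033,0.5413,0.8408,0.9964],[0,0,0,1]])
cal("si",516.7222,323.6687,196.8502,[[-0.9644,0.1847,-0.1893,0.2402],[-0.2644,-0.6932,0.6705,1.0369],[-0.0074,0.6967,0.7174,1.2466],[0,0,0,1]])
def proj(n,P):
    f,cx,cy,M=C[n]; p=(np.asarray(P)-M[:3,3])@M[:3,:3]
    return np.stack([cx+f*p[...,0]/-p[...,2],cy-f*p[...,1]/-p[...,2]],-1)
def onz(n,uv,z):
    f,cx,cy,M=C[n]; d=M[:3,:3]@np.array([(uv[0]-cx)/f,-(uv[1]-cy)/f,-1]); o=M[:3,3]
    return o+d*(z-o[2])/d[2]
def zs(u,v): return (250+(u+.5)/4-.5,170+(v+.5)/4-.5)
def zi(u,v): return (240+(u+.5)/5-.5,140+(v+.5)/5-.5)
def W(q,p):
    c,s=np.cos(q[2]),np.sin(q[2]); p=np.asarray(p)
    return np.stack([q[0]+c*p[...,0]-s*p[...,1],q[1]+s*p[...,0]+c*p[...,1],p[...,2]],-1)
E
cat > fit.py <<'E'
from h import *
F=[("sc",zs(295,172),(-28,1.5,124)),("sc",zs(362,222),(30,1.5,124)),("sc",zs(417,55),(-28,128.5,124)),("sc",zs(487,102),(30,128.5,124)),("sc",zs(148,513),(35,-203,0)),
("si",zi(262,237),(30,1.5,124)),("si",zi(345,253),(-28,1.5,124)),("si",zi(273,402),(-28,128.5,124)),("si",zi(182,380),(30,128.5,124)),("si",zi(180,520),(35,136,0)),("si",zi(352,565),(-72,136,0))]
def r(q): return np.concatenate([proj(n,W(q,np.array(p)/1e3))-uv for n,uv,p in F])
for cams in (["sc","si"],["sc"],["si"]):
    G=F; F=[f for f in F if f[0] in cams]
    s=least_squares(r,[.6,0,0.0]); print(cams,np.round(s.x,4),np.round(s.fun.reshape(-1,2),1).tolist()); F=G
    if len(cams)==2: q=s.x
for n,uv in(("sc",zs(281,222)),("si",zi(323,184))):
    P=onz(n,uv,.141); c,s_=np.cos(q[2]),np.sin(q[2]); d=P[:2]-q[:2]
    print("tealight",n,P.round(4),"org:",(c*d[0]+s_*d[1]).round(4),(-s_*d[0]+c*d[1]).round(4))
E
python3 fit.py
```

```text
['sc', 'si'] [ 0.612  -0.0265 -0.0655] [[-0.4, -0.1], [-0.7, 0.8], [1.0, 0.4], [-0.2, 0.8], [-0.1, 1.7], [-0.1, 0.3], [1.0, 1.3], [0.3, 1.0], [-0.0, 0.7], [0.9, 0.9], [-1.0, 0.7]]
['sc'] [ 0.6108 -0.0246 -0.0644] [[-0.3, -0.9], [-0.6, -0.0], [1.0, -0.3], [-0.2, 0.1], [0.1, 0.9]]
['si'] [ 0.6146 -0.0294 -0.0527] [[-0.6, -0.4], [0.5, 0.4], [0.3, 0.2], [-0.1, -0.0], [0.9, 0.2], [-0.9, -0.3]]
tealight sc [ 0.6083 -0.0646  0.141 ] org: -0.0012 -0.0383
tealight si [ 0.6137 -0.0662  0.141 ] org: 0.0043 -0.0395
```

Request:
carry_out:
  motion:
    - {"x": 0.0225,"y": -0.0105}
    - {"x": 0.0225,"y": -0.0105}
    - {"x": 0.0225,"y": -0.0105}
    - {"x": 0.0225,"y": -0.0105}
    - {"x": 0.0225,"y": -0.0105}
    - {"x": 0.0225,"y": -0.0105}
    - {"x": 0.0225,"y": -0.0105}
    - {"x": 0.0225,"y": -0.0105}
    - {"x": 0.0225,"y": -0.0105}
    - {"x": 0.0225,"y": -0.0105}
    - {"x": 0.0225,"y": -0.0105}
    - {"x": 0.0225,"y": -0.0105}
  fingers: 0

```text
validation failed for argument at $.mo...
```

Request:
carry_out:
  motion:
    - {"x": 0.0225,"y": -0.0105}
    - {"x": 0.0225,"y": -0.0105}
    - {"x": 0.0225,"y": -0.0105}
    - {"x": 0.0225,"y": -0.0105}
    - {"x": 0.0225,"y": -0.0105}
    - {"x": 0.0225,"y": -0.0105}
    - {"x": 0.0225,"y": -0.0105}
    - {"rz": 6}
    - {"rz": 6}
    - {"rz": 6}
    - {"rz": 6}
    - {"rz": 5}

```text
validation failed for argument at $.mo...
```

Request:
carry_out:
  motion:
    - {"x": 0.022,"y": -0.01,"z": 0,"rx": 0,"ry": 0,"rz": 0}
  fingers: 0

```text
t: 0.23
ee_pos: [0.2492, -0.4804, 0.2376]
ee_rot: [-0.001, 0.976, 0.218, -0.0]
contact_force: [-0.6, 1.4, -1.0]
width: 0.0881
```

Request:
carry_out:
  motion:
    - {"x": 0.0225,"y": -0.0105,"z": 0,"rx": 0,"ry": 0,"rz": 0}
    - {"x": 0.0225,"y": -0.0105,"z": 0,"rx": 0,"ry": 0,"rz": 0}
    - {"x": 0.0225,"y": -0.0105,"z": 0,"rx": 0,"ry": 0,"rz": 0}
    - {"x": 0.0225,"y": -0.0105,"z": 0,"rx": 0,"ry": 0,"rz": 0}
    - {"x": 0.0225,"y": -0.0105,"z": 0,"rx": 0,"ry": 0,"rz": 0}
    - {"x": 0.0225,"y": -0.0105,"z": 0,"rx": 0,"ry": 0,"rz": 0}
    - {"x": 0.0225,"y": -0.0105,"z": 0,"rx": 0,"ry": 0,"rz": 0}
    - {"x": 0.0225,"y": -0.0105,"z": 0,"rx": 0,"ry": 0,"rz": 0}
    - {"x": 0.0225,"y": -0.0105,"z": 0,"rx": 0,"ry": 0,"rz": 0}
    - {"x": 0.0225,"y": -0.0105,"z": 0,"rx": 0,"ry": 0,"rz": 0}
    - {"x": 0.0225,"y": -0.0105,"z": 0,"rx": 0,"ry": 0,"rz": 0}
    - {"x": 0.0225,"y": -0.0105,"z": 0,"rx": 0,"ry": 0,"rz": 0}

```text
t: 1.23
ee_pos: [0.4465, -0.2405, 0.2353]
ee_rot: [-0.004, 0.977, 0.215, -0.001]
contact_force: [-0.2, -0.5, -0.3]
width: 0.0882
```

Request:
carry_out:
  motion:
    - {"x": 0.025,"y": -0.012,"z": -0.001,"rx": 0,"ry": 0,"rz": 0}
    - {"x": 0.025,"y": -0.012,"z": -0.001,"rx": 0,"ry": 0,"rz": 0}
    - {"x": 0.025,"y": -0.012,"z": -0.001,"rx": 0,"ry": 0,"rz": 0}
    - {"x": 0.025,"y": -0.012,"z": -0.001,"rx": 0,"ry": 0,"rz": 0}
    - {"x": 0.025,"y": -0.012,"z": -0.001,"rx": 0,"ry": 0,"rz": 0}
    - {"x": 0.025,"y": -0.012,"z": -0.001,"rx": 0,"ry": 0,"rz": 0}
    - {"x": 0.025,"y": -0.012,"z": -0.001,"rx": 0,"ry": 0,"rz": 0}
    - {"x": 0.025,"y": -0.012,"z": -0.001,"rx": 0,"ry": 0,"rz": 0}
    - {"x": 0.025,"y": -0.012,"z": 0,"rx": 0,"ry": 0,"rz": 0}
    - {"x": 0,"y": 0,"z": 0,"rx": 0,"ry": 0,"rz": 7}
    - {"x": 0,"y": 0,"z": 0,"rx": 0,"ry": 0,"rz": 7}
    - {"x": 0,"y": 0,"z": 0,"rx": 0,"ry": 0,"rz": 7}

```text
t: 2.23
ee_pos: [0.6137, -0.0308, 0.2401]
ee_rot: [-0.005, 0.999, 0.032, -0.005]
contact_force: [0.3, 0.7, 0.5]
width: 0.0882
```

Request:
carry_out:
  motion:
    - {"x": 0,"y": 0,"z": 0,"rx": 0,"ry": 0,"rz": 6.5}
    - {"x": 0,"y": 0,"z": 0,"rx": 0,"ry": 0,"rz": 6.5}
    - {"x": 0,"y": 0,"z": 0,"rx": 0,"ry": 0,"rz": 0}
    - {"x": 0,"y": 0,"z": 0,"rx": 0,"ry": 0,"rz": 0}

```text
t: 2.57
ee_pos: [0.6135, -0.0299, 0.2384]
ee_rot: [-0.005, 0.996, -0.088, -0.007]
contact_force: [0.9, -0.3, -0.6]
width: 0.0882
```

```bash
python3 - <<'E'
from rig import arm
import cv2,numpy as np
o=arm.get_obs()
d=arm.get_image("wrist"); cv2.imwrite("pics/w1.png",d["pixels"][:,:,::-1])
np.savez("w1.npz",p=o["ee_pos"],q=o["ee_rot"],T=d["tool_from_camera"])
for k in("t","ee_pos","ee_rot","joint_pos","contact_force"): print(k,np.round(o[k],4))
E
```

```text
t 2.5667
ee_pos [ 0.6135 -0.0299  0.2384]
ee_rot [-0.0048  0.9961 -0.0879 -0.0075]
joint_pos [-0.2442  0.5026  1.095   0.0072  1.5603  1.5024]
contact_force [ 0.8559 -0.2858 -0.5865]
```

View pics/w1.png

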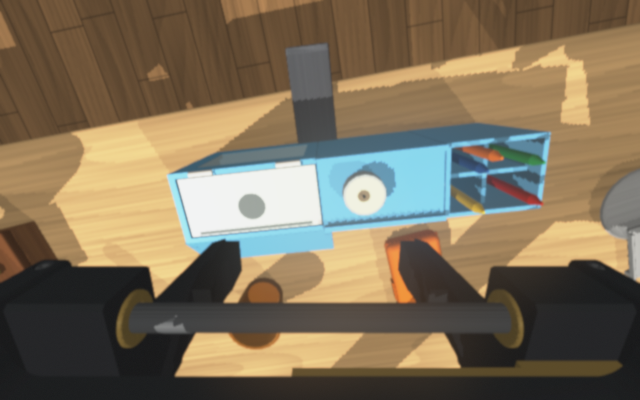

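```bash
python3 - <<'E'
import cv2
a=cv2.imread("pics/w1.png")[115:265,160:360]; cv2.imwrite("pics/w1z.png",cv2.resize(a,(800,600),interpolation=cv2.INTER_CUBIC))
a=cv2.imread("pics/w1.png")[115:265,300:500]; cv2.imwrite("pics/w1y.png",cv2.resize(a,(800,600),interpolation=cv2.INTER_CUBIC))
E
```

```text
(no output)
```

View pics/w1z.png

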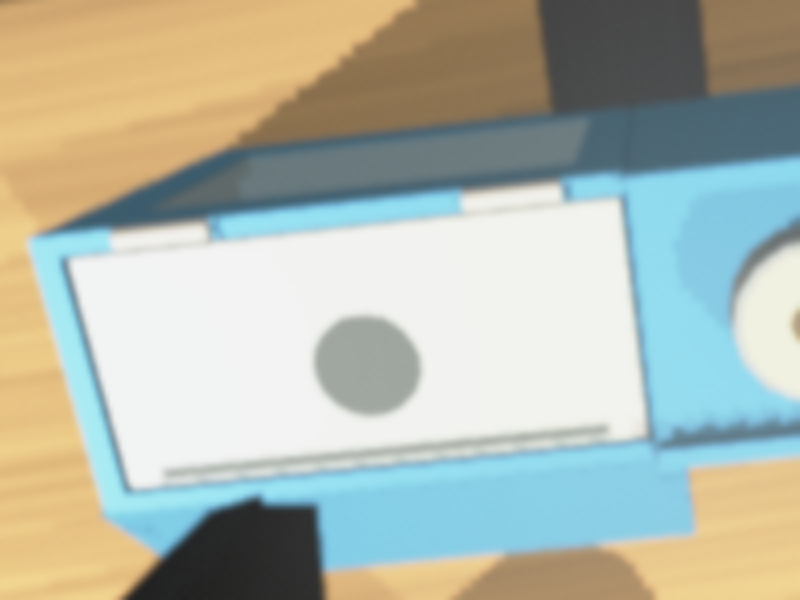

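View pics/w1y.png

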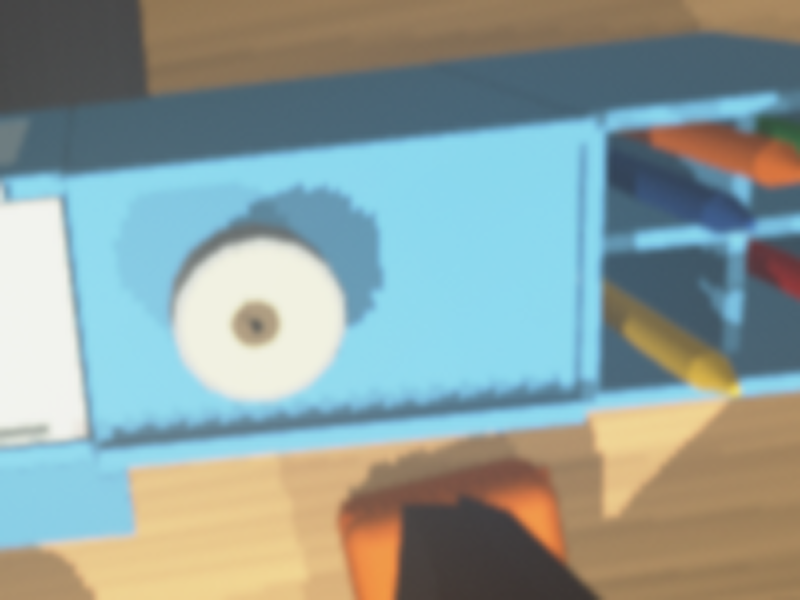

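```bash
cat >> h.py <<'E'
from scipy.spatial.transform import Rotation as Ro
def addw(name,npz):
    d=np.load(npz); w,x,y,z=d["q"]; M=np.eye(4); M[:3,:3]=Ro.from_quat([x,y,z,w]).as_matrix(); M[:3,3]=d["p"]
    C[name]=(292.6945,319.5131,200.2034,M@d["T"])
E
cat > fit2.py <<'E'
from h import *
addw("w","w1.npz")
z=lambda u,v:(160+(u+.5)/4-.5,115+(v+.5)/4-.5)
y=lambda u,v:(300+(u+.5)/4-.5,115+(v+.5)/4-.5)
exec(open("fit.py").read().split("def r")[0])
Fw=[("w",z(65,260),(30,128.5,124)),("w",z(130,490),(-28,128.5,124)),("w",z(650,437),(-28,1.5,124)),("w",z(622,198),(30,1.5,124)),("w",z(32,240),(35,136,125))]
FF=F
for nm,G in(("w",Fw),("all",Fw+FF)):
    s=least_squares(lambda q:np.concatenate([proj(n,W(q,np.array(p)/1e3))-uv for n,uv,p in G]),[.6,0,0]); q=s.x
    print(nm,q.round(4),s.fun.reshape(-1,2).round(1).tolist())
    for n,uv in(("w",y(257,318)),("sc",zs(281,222)),("si",zi(323,184))):
        P=onz(n,uv,.141); d=P[:2]-q[:2];c,s_=np.cos(q[2]),np.sin(q[2])
        print(n,P.round(4),(c*d[0]+s_*d[1]).round(4),(-s_*d[0]+c*d[1]).round(4))
E
python3 fit2.py
```

```text
w [ 0.6116 -0.0291 -0.0671] [[1.1, -0.3], [0.5, -0.6], [-0.5, -0.2], [-0.5, 0.3], [-0.6, 0.5]]
w [ 0.6119 -0.0679  0.141 ] 0.0029 -0.0387
sc [ 0.6083 -0.0646  0.141 ] -0.0009 -0.0357
si [ 0.6137 -0.0662  0.141 ] 0.0046 -0.0368
all [ 0.6117 -0.0287 -0.0665] [[0.7, -0.3], [0.1, -0.6], [-0.9, -0.2], [-1.0, 0.3], [-1.1, 0.6], [-1.0, 0.4], [-1.3, 1.3], [0.4, 0.9], [-0.7, 1.4], [-0.9, 2.2], [0.2, -0.2], [1.3, 0.9], [0.5, 0.5], [0.3, 0.1], [1.2, 0.3], [-0.8, 0.2]]
w [ 0.6119 -0.0679  0.141 ] 0.0028 -0.0391
sc [ 0.6083 -0.0646  0.141 ] -0.0011 -0.0361
si [ 0.6137 -0.0662  0.141 ] 0.0045 -0.0372
```

```bash
cat > plan.py <<'E'
import sys
from h import *
from rig import arm
q=np.array([.6117,-.0288,-.0668])
def Rt(yaw,tilt): # yaw of tool x world deg, tilt deg
    R=Ro.from_euler('z',yaw,degrees=True)*Ro.from_rotvec([np.pi,0,0])*Ro.from_euler('x',-tilt,degrees=True)
    return R
def cur():
    o=arm.get_obs(); w,x,y,z=o["ee_rot"]; return np.array(o["ee_pos"]),Ro.from_quat([x,y,z,w]),o
def org(P): 
    d=P-np.array([q[0],q[1],0]); c,s=np.cos(q[2]),np.sin(q[2]); return np.array([c*d[0]+s*d[1],-s*d[0]+c*d[1],d[2]])*1e3
def report():
    p,R,o=cur()
    M=R.as_matrix(); h=o["width"]/2
    print("t",o["t"],"A",org(p-M[:,1]*h).round(1),"B",org(p+M[:,1]*h).round(1),"TCP",org(p).round(1),"F",np.round(o["contact_force"],1),"yaw,tilt",np.degrees(np.arctan2(M[1,0],M[0,0])).round(1),np.degrees(np.arcsin(M[2,1])).round(1),"xz",M[2,0].round(3))
def to(target_org_mm,yaw=-10.1,tilt=20):
    p,R,o=cur(); P=W(q,np.array(target_org_mm)/1e3); T=Rt(yaw,tilt)
    print("shift tool m",R.inv().apply(P-p).round(4),"rot deg",np.degrees((R.inv()*T).as_rotvec()).round(2))
    print("shift in TARGET tool axes",T.inv().apply(P-p).round(4), "world-up in target axes",T.inv().apply([0,0,1]).round(3),"org y",T.inv().apply([-np.sin(q[2]),np.cos(q[2]),0]).round(3))
E
python3 -c "
from plan import *
report(); to((7,-28,180))"
```

```text
t 2.6167 A [  6.7  42.6 238.7] B [ -2.9 -44.7 238. ] TCP [  1.9  -1.  238.4] F [0.1 0.7 0.2] yaw,tilt -10.1 -0.5 xz -0.016
shift tool m [0.009  0.0267 0.058 ] rot deg [-20.48   0.89   0.17]
shift in TARGET tool axes [0.008  0.0047 0.0638] world-up in target axes [ 0.     0.342 -0.94 ] org y [-0.109 -0.934 -0.34 ]
```

Request:
carry_out:
  motion:
    - {"x": 0,"y": 0,"z": 0,"rx": -6.8,"ry": 0.3,"rz": 0}
    - {"x": 0,"y": 0,"z": 0,"rx": -6.8,"ry": 0.3,"rz": 0}
    - {"x": 0,"y": 0,"z": 0,"rx": -6.8,"ry": 0.3,"rz": 0}
    - {"x": 0.003,"y": 0.002,"z": 0.015,"rx": 0,"ry": 0,"rz": 0}
    - {"x": 0.003,"y": 0.001,"z": 0.015,"rx": 0,"ry": 0,"rz": 0}
    - {"x": 0.002,"y": 0.001,"z": 0.015,"rx": 0,"ry": 0,"rz": 0}
    - {"x": 0,"y": 0,"z": 0.015,"rx": 0,"ry": 0,"rz": 0}
    - {"x": 0,"y": 0,"z": 0,"rx": 0,"ry": 0,"rz": 0}
    - {"x": 0,"y": 0,"z": 0,"rx": 0,"ry": 0,"rz": 0}

```text
t: 3.37
ee_pos: [0.6182, -0.0571, 0.1828]
ee_rot: [0.181, 0.981, -0.071, -0.016]
contact_force: [-0.1, 0.2, 0.2]
width: 0.0881
```

```bash
python3 -c "
from plan import *
report(); to((7,-28,175)); to((7,-28,114))
import cv2
d=arm.get_image('wrist'); cv2.imwrite('pics/w2.png',d['pixels'][:,:,::-1])"
```

```text
t 3.3667 A [ 11.5  13.2 167. ] B [  5.2 -68.8 198.5] TCP [  8.4 -27.8 182.8] F [-0.1  0.2  0.2] yaw,tilt -8.4 20.9 xz -0.005
shift tool m [-0.0013 -0.0025  0.0074] rot deg [ 0.91 -0.33  1.72]
shift in TARGET tool axes [-0.0013 -0.0023  0.0074] world-up in target axes [ 0.     0.342 -0.94 ] org y [-0.109 -0.934 -0.34 ]
shift tool m [-0.001  -0.0243  0.0643] rot deg [ 0.91 -0.33  1.72]
shift in TARGET tool axes [-0.0013 -0.0232  0.0647] world-up in target axes [ 0.     0.342 -0.94 ] org y [-0.109 -0.934 -0.34 ]
```

View pics/w2.png

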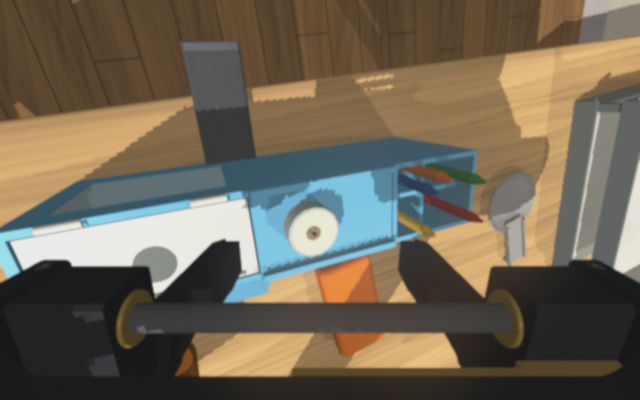

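Request:
carry_out:
  motion:
    - {"x": 0,"y": -0.003,"z": 0.0095,"rx": 0.4,"ry": -0.2,"rz": 0.9}
    - {"x": -0.001,"y": -0.003,"z": 0.0095,"rx": 0.4,"ry": 0,"rz": 0.9}
    - {"x": 0,"y": -0.003,"z": 0.0095,"rx": 0,"ry": 0,"rz": 0}
    - {"x": 0,"y": -0.003,"z": 0.0095,"rx": 0,"ry": 0,"rz": 0}
    - {"x": 0,"y": 0,"z": 0,"rx": 0,"ry": 0,"rz": 0}
    - {"x": 0,"y": 0,"z": 0,"rx": 0,"ry": 0,"rz": 0}

```text
t: 3.92
ee_pos: [0.6179, -0.0586, 0.1416]
ee_rot: [0.173, 0.981, -0.088, -0.012]
contact_force: [0.3, 0.2, 2.5]
width: 0.0878
```

```bash
python3 -c "
from plan import *
report(); to((7,-28,114))
import cv2
d=arm.get_image('wrist'); cv2.imwrite('pics/w3.png',d['pixels'][:,:,::-1])
d=arm.get_image('side'); cv2.imwrite('pics/s3.png',cv2.resize(d['pixels'][110:270,220:420,::-1],(750,600),interpolation=cv2.INTER_CUBIC))"
```

```text
t 3.9167 A [ 12.9  11.7 126.6] B [  3.5 -70.3 156.6] TCP [  8.2 -29.3 141.6] F [0.3 0.2 2.5] yaw,tilt -10.2 20.0 xz 0.008
shift tool m [-0.0015 -0.0105  0.0255] rot deg [ 0.   -0.4  -0.24]
shift in TARGET tool axes [-0.0013 -0.0105  0.0255] world-up in target axes [ 0.     0.342 -0.94 ] org y [-0.109 -0.934 -0.34 ]
```

View pics/w3.png

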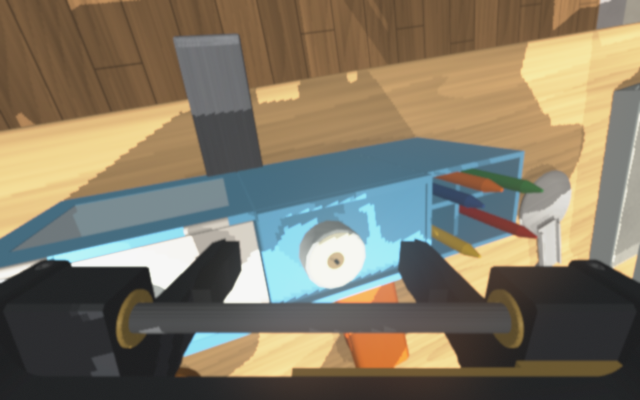

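View pics/s3.png

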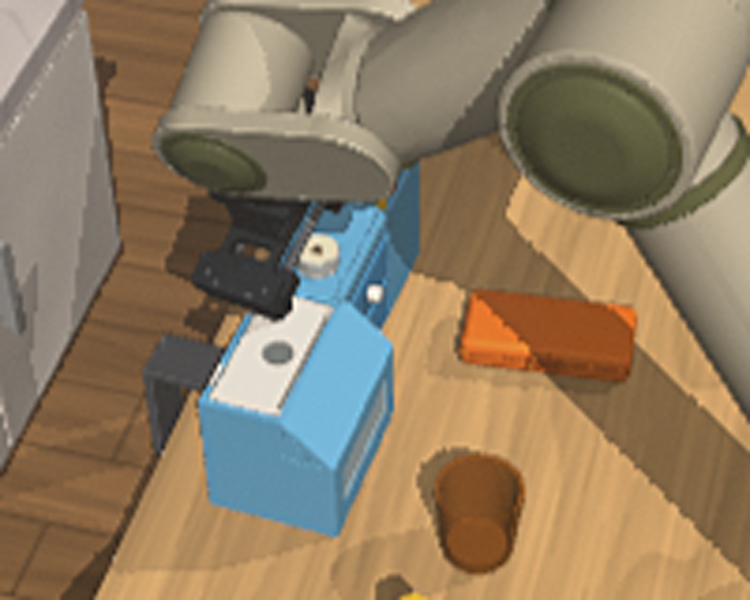

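Request:
carry_out:
  motion:
    - {"x": -0.001,"y": -0.0025,"z": 0.006,"rx": 0,"ry": -0.2,"rz": 0}
    - {"x": 0,"y": -0.0025,"z": 0.006,"rx": 0,"ry": 0,"rz": 0}
    - {"x": 0,"y": -0.0025,"z": 0.006,"rx": 0,"ry": 0,"rz": 0}
    - {"x": 0,"y": -0.002,"z": 0.005,"rx": 0,"ry": 0,"rz": 0}
    - {"x": 0,"y": 0,"z": 0,"rx": 0,"ry": 0,"rz": 0}
    - {"x": 0,"y": 0,"z": 0,"rx": 0,"ry": 0,"rz": 0}

```text
t: 4.52
ee_pos: [0.6175, -0.0579, 0.1218]
ee_rot: [0.175, 0.981, -0.089, -0.011]
contact_force: [-3.1, -0.2, 2.8]
width: 0.0881
```

```bash
python3 -c "
from plan import *
report(); to((7,-28,116))
import cv2
d=arm.get_image('wrist'); cv2.imwrite('pics/w4.png',d['pixels'][:,:,::-1])
d=arm.get_image('side'); cv2.imwrite('pics/s4.png',cv2.resize(d['pixels'][110:270,220:420,::-1],(750,600),interpolation=cv2.INTER_CUBIC))"
```

```text
t 4.5167 A [ 12.5  12.5 106.6] B [  2.9 -69.7 137. ] TCP [  7.7 -28.6 121.8] F [-3.1 -0.2  2.8] yaw,tilt -10.3 20.2 xz 0.01
shift tool m [-0.0008 -0.0025  0.0052] rot deg [ 0.16 -0.48 -0.34]
shift in TARGET tool axes [-0.0008 -0.0025  0.0053] world-up in target axes [ 0.     0.342 -0.94 ] org y [-0.109 -0.934 -0.34 ]
```

View pics/w4.png

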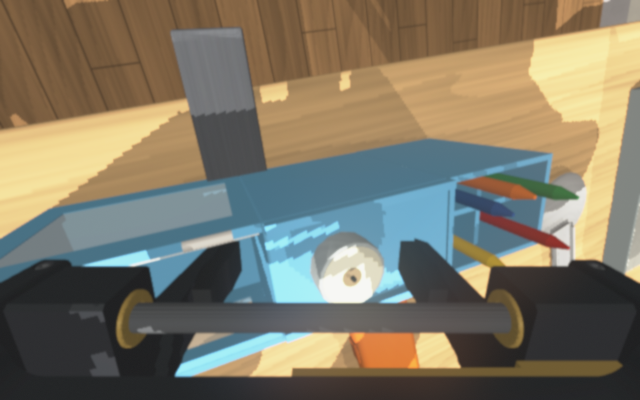

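View pics/s4.png

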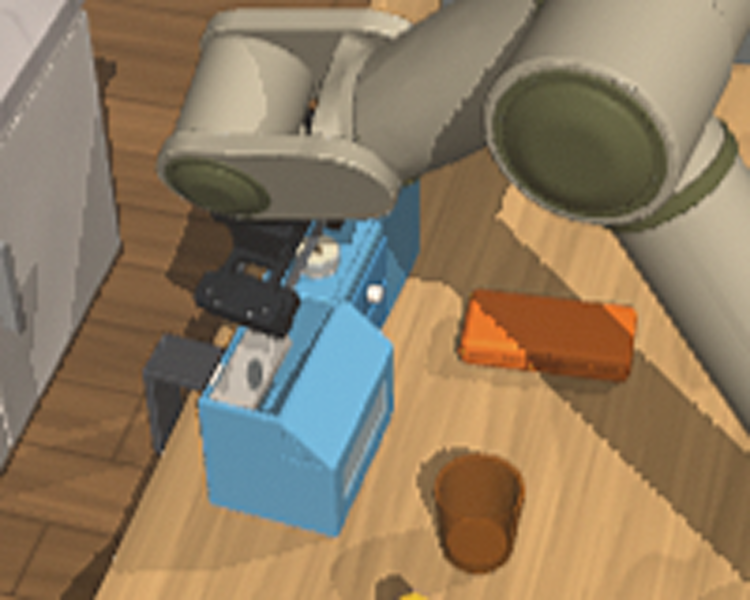

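Request:
carry_out:
  motion:
    - {"x": -0.001,"y": -0.002,"z": 0.004,"rx": 0,"ry": -0.4,"rz": 0}
    - {"x": 0,"y": -0.001,"z": 0.003,"rx": 0,"ry": 0,"rz": 0}
    - {"x": 0,"y": 0,"z": 0,"rx": 0,"ry": 0,"rz": 0}
    - {"x": 0,"y": 0,"z": 0,"rx": 0,"ry": 0,"rz": 0}

```text
t: 4.95
ee_pos: [0.6173, -0.0573, 0.1144]
ee_rot: [0.174, 0.98, -0.09, -0.013]
contact_force: [-2.7, 0.5, 2.5]
width: 0.088
```

```bash
python3 -c "
from plan import *
report(); to((7,-28,116))
import cv2
d=arm.get_image('wrist'); cv2.imwrite('pics/w5.png',d['pixels'][:,:,::-1])
d=arm.get_image('scene'); cv2.imwrite('pics/c5.png',cv2.resize(d['pixels'][140:300,250:450,::-1],(750,600),interpolation=cv2.INTER_CUBIC))"
```

```text
t 4.95 A [12.3 13.  99.2] B [  2.6 -69.1 129.5] TCP [  7.4 -28.  114.4] F [-2.7  0.5  2.5] yaw,tilt -10.4 20.1 xz 0.005
shift tool m [-0.0004  0.0006 -0.0015] rot deg [ 0.15 -0.18 -0.39]
shift in TARGET tool axes [-0.0004  0.0006 -0.0015] world-up in target axes [ 0.     0.342 -0.94 ] org y [-0.109 -0.934 -0.34 ]
```

View pics/w5.png

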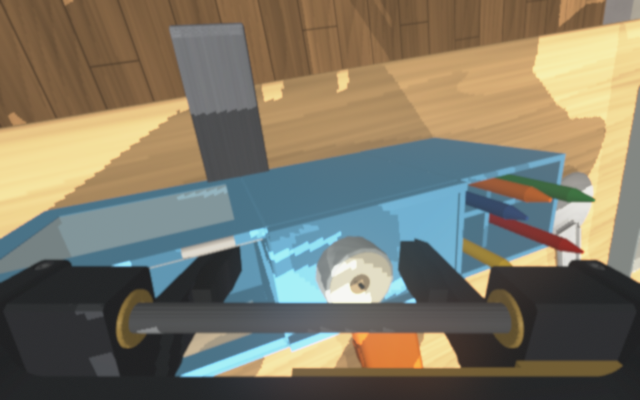

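View pics/c5.png

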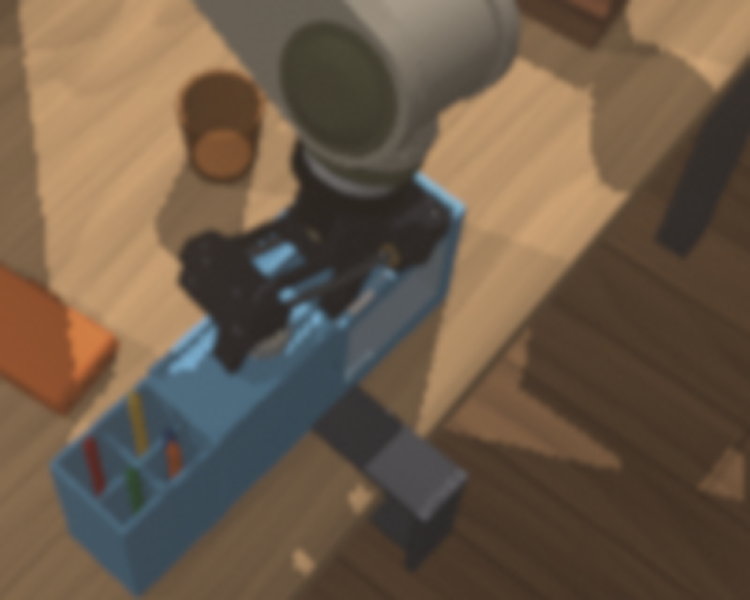

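Request:
carry_out:
  motion:
    - {"x": -0.0005,"y": -0.0047,"z": -0.0018,"rx": 0,"ry": 0,"rz": 0}
    - {"x": -0.0005,"y": -0.0047,"z": -0.0018,"rx": 0,"ry": 0,"rz": 0}
    - {"x": -0.0005,"y": -0.0047,"z": -0.0018,"rx": 0,"ry": 0,"rz": 0}
    - {"x": -0.0005,"y": -0.0047,"z": -0.0017,"rx": 0,"ry": 0,"rz": 0}
    - {"x": -0.0005,"y": -0.0047,"z": -0.0017,"rx": 0,"ry": 0,"rz": 0}
    - {"x": -0.0005,"y": -0.0047,"z": -0.0017,"rx": 0,"ry": 0,"rz": 0}

```text
t: 5.55
ee_pos: [0.619, -0.0262, 0.114]
ee_rot: [0.176, 0.98, -0.09, -0.015]
contact_force: [-2.9, -3.2, 1.3]
width: 0.0886
```

```bash
python3 -c "
from plan import *
report(); to((7,38,114.5))
import cv2
d=arm.get_image('wrist'); cv2.imwrite('pics/w6.png',d['pixels'][:,:,::-1])
d=arm.get_image('side'); cv2.imwrite('pics/s6.png',cv2.resize(d['pixels'][110:270,220:420,::-1],(750,600),interpolation=cv2.INTER_CUBIC))"
```

```text
t 5.55 A [12.  44.4 98.6] B [  2.2 -38.2 129.4] TCP [  7.1   3.1 114. ] F [-2.9 -3.2  1.3] yaw,tilt -10.5 20.3 xz 0.002
shift tool m [-0.0042 -0.0323 -0.0125] rot deg [ 0.33  0.01 -0.42]
shift in TARGET tool axes [-0.0039 -0.0324 -0.0123] world-up in target axes [ 0.     0.342 -0.94 ] org y [-0.109 -0.934 -0.34 ]
```

View pics/w6.png

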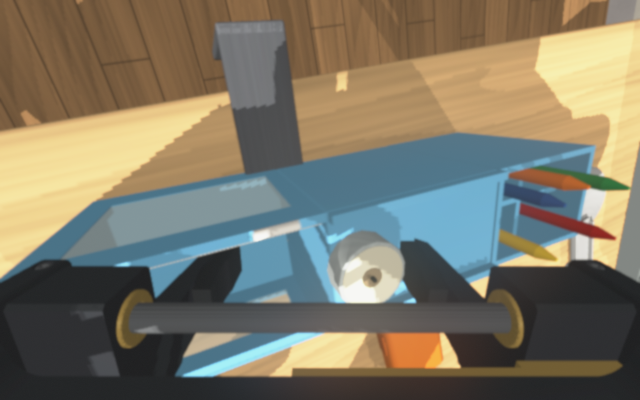

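View pics/s6.png

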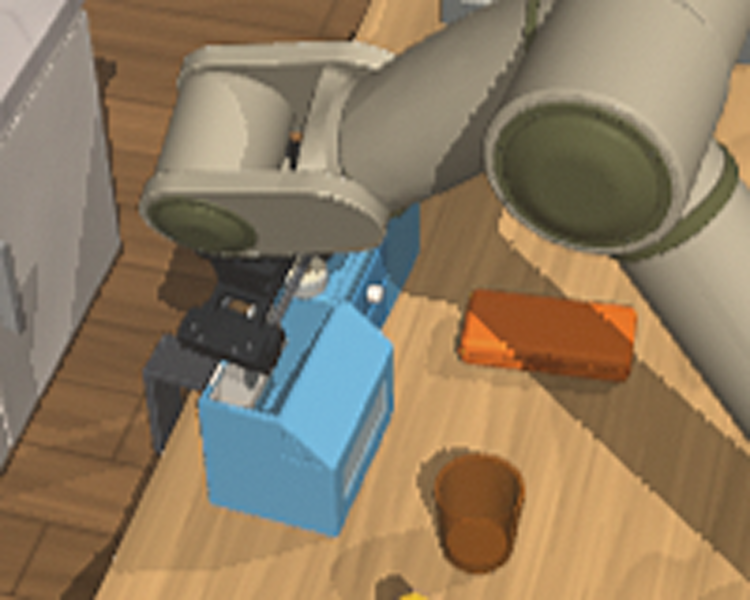

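Request:
carry_out:
  motion:
    - {"x": -0.0005,"y": -0.0047,"z": -0.0018,"rx": 0,"ry": 0,"rz": 0}
    - {"x": -0.0005,"y": -0.0047,"z": -0.0018,"rx": 0,"ry": 0,"rz": 0}
    - {"x": -0.0005,"y": -0.0047,"z": -0.0018,"rx": 0,"ry": 0,"rz": 0}
    - {"x": -0.0005,"y": -0.0047,"z": -0.0018,"rx": 0,"ry": 0,"rz": 0}
    - {"x": -0.0005,"y": -0.0047,"z": -0.0018,"rx": 0,"ry": 0,"rz": 0}
    - {"x": -0.0005,"y": -0.0047,"z": -0.0018,"rx": 0,"ry": 0,"rz": 0}
    - {"x": -0.0005,"y": -0.0047,"z": -0.0018,"rx": 0,"ry": 0,"rz": 0}
    - {"x": 0,"y": 0,"z": 0,"rx": 0,"ry": 0,"rz": 0}
    - {"x": 0,"y": 0,"z": 0,"rx": 0,"ry": 0,"rz": 0}

```text
t: 6.4
ee_pos: [0.6221, 0.0137, 0.1145]
ee_rot: [0.176, 0.98, -0.09, -0.015]
contact_force: [-3.5, -2.0, 1.3]
width: 0.0883
```

```bash
python3 -c "
from plan import *
report(); to((7,42,114.5))
import cv2
d=arm.get_image('wrist'); cv2.imwrite('pics/w7.png',d['pixels'][:,:,::-1])
d=arm.get_image('side'); cv2.imwrite('pics/s7.png',cv2.resize(d['pixels'][110:270,220:420,::-1],(750,600),interpolation=cv2.INTER_CUBIC))"
```

```text
t 6.4 A [12.4 84.2 99.2] B [  2.8   2.  129.8] TCP [  7.6  43.1 114.5] F [-3.5 -2.   1.3] yaw,tilt -10.4 20.3 xz 0.002
shift tool m [-0.0004  0.0011  0.0004] rot deg [ 0.32 -0.   -0.35]
shift in TARGET tool axes [-0.0005  0.0011  0.0004] world-up in target axes [ 0.     0.342 -0.94 ] org y [-0.109 -0.934 -0.34 ]
```

View pics/w7.png

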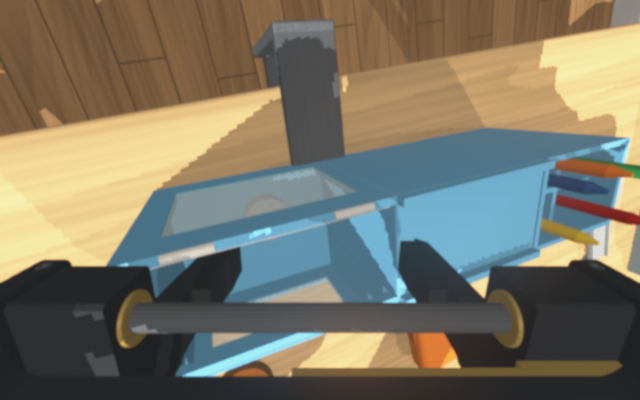

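View pics/s7.png

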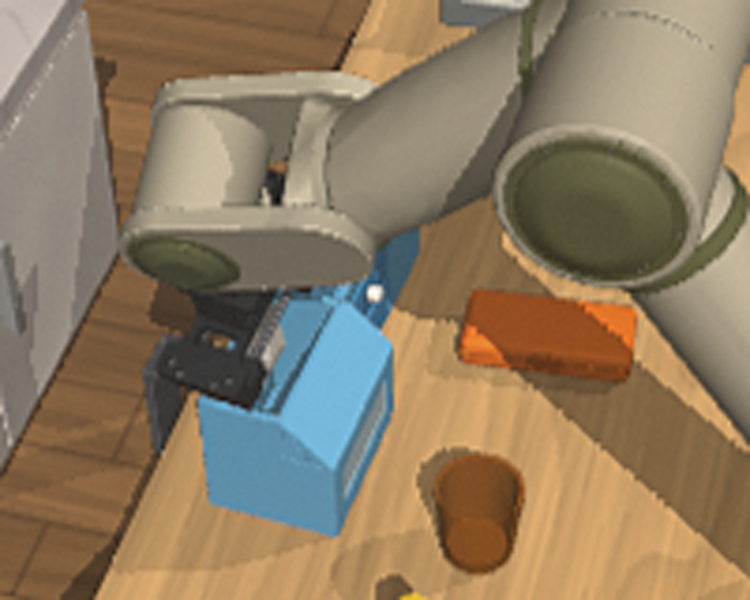

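```bash
python3 -c "
from plan import *
import cv2
d=arm.get_image('wrist'); a=cv2.resize(d['pixels'][150:350,150:420,::-1],(800,592),interpolation=cv2.INTER_CUBIC);cv2.imwrite('pics/w8.png',a)
d=arm.get_image('scene'); cv2.imwrite('pics/c8.png',cv2.resize(d['pixels'][170:270,310:410,::-1],(600,600),interpolation=cv2.INTER_CUBIC))"
```

```text
(no output)
```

View pics/w8.png

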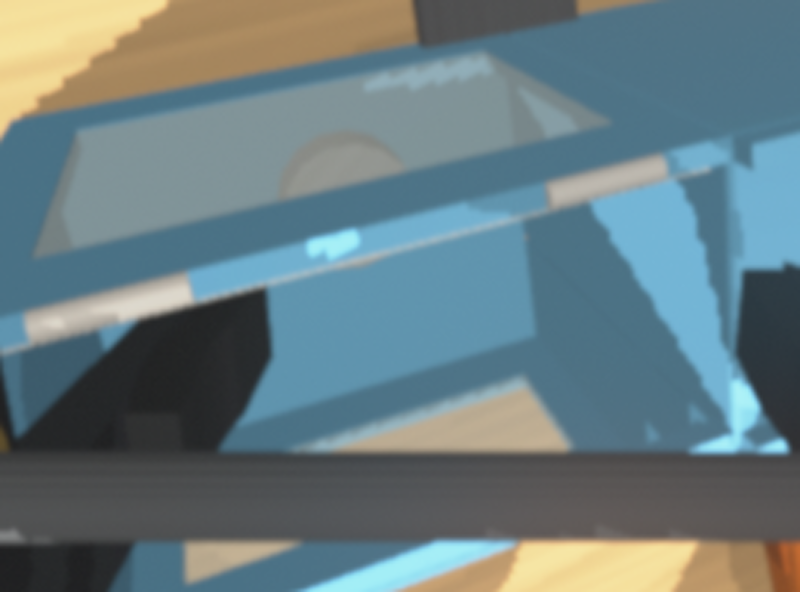

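View pics/c8.png

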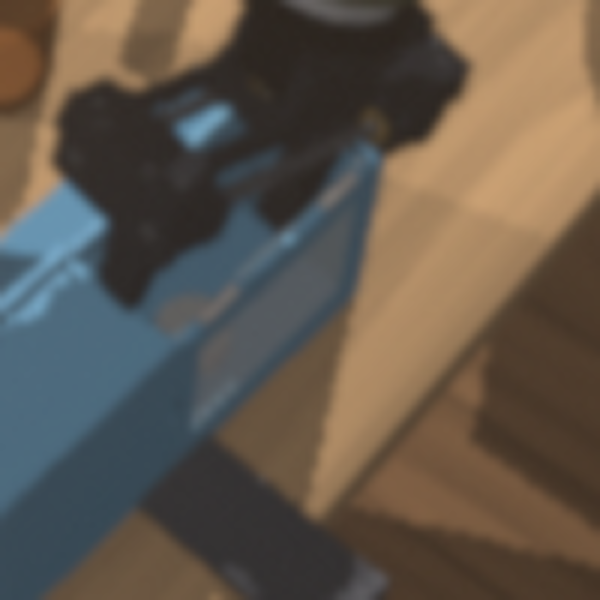

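```bash
python3 -c "
from plan import *
p,R,o=cur()
import numpy as np
d=np.load('w1.npz'); q4=o['ee_rot']; np.savez('w8.npz',p=p,q=q4,T=d['T']); addw('w','w8.npz')
for z in (.022,.06,.1): print(org(onz('w',(150+345*270/800,150+180*200/592),z)).round(0), org(onz('sc',(340,222),z)).round(0))"
```

```text
[ 6. 56. 22.] [-12.  59.  22.]
[20. 61. 60.] [ 1. 42. 60.]
[ 35.  65. 100.] [ 15.  24. 100.]
```

Request:
carry_out:
  motion:
    - {"x": 0,"y": 0.0025,"z": -0.007,"rx": 0,"ry": 0,"rz": 0}
    - {"x": 0,"y": 0.0025,"z": -0.007,"rx": 0,"ry": 0,"rz": 0}
    - {"x": 0,"y": 0.0025,"z": -0.007,"rx": 0,"ry": 0,"rz": 0}
    - {"x": 0,"y": 0.0025,"z": -0.007,"rx": 0,"ry": 0,"rz": 0}
    - {"x": 0,"y": 0.005,"z": -0.014,"rx": 0,"ry": 0,"rz": 0}
    - {"x": 0,"y": 0.005,"z": -0.014,"rx": 0,"ry": 0,"rz": 0}
    - {"x": 0,"y": 0.005,"z": -0.014,"rx": 0,"ry": 0,"rz": 0}
    - {"x": 0,"y": 0.005,"z": -0.014,"rx": 0,"ry": 0,"rz": 0}
    - {"x": 0,"y": 0.005,"z": -0.014,"rx": 0,"ry": 0,"rz": 0}
    - {"x": 0,"y": 0.005,"z": -0.014,"rx": 0,"ry": 0,"rz": 0}
    - {"x": 0,"y": 0,"z": 0,"rx": 0,"ry": 0,"rz": 0}
    - {"x": 0,"y": 0,"z": 0,"rx": 0,"ry": 0,"rz": 0}

```text
t: 7.6
ee_pos: [0.6272, 0.0144, 0.2499]
ee_rot: [0.174, 0.981, -0.092, -0.002]
contact_force: [0.1, 0.1, 0.2]
width: 0.0879
```

```bash
python3 -c "
from plan import *
report()
import cv2
d=arm.get_image('wrist'); cv2.imwrite('pics/w9.png',d['pixels'][:,:,::-1])
d=arm.get_image('scene'); cv2.imwrite('pics/c9.png',d['pixels'][:,:,::-1])
d=arm.get_image('side'); cv2.imwrite('pics/s9.png',d['pixels'][:,:,::-1])"
```

```text
t 7.6 A [ 17.7  85.2 235. ] B [  7.4   3.2 264.9] TCP [ 12.6  44.2 249.9] F [0.1 0.1 0.2] yaw,tilt -10.4 19.9 xz 0.027
```

View pics/w9.png

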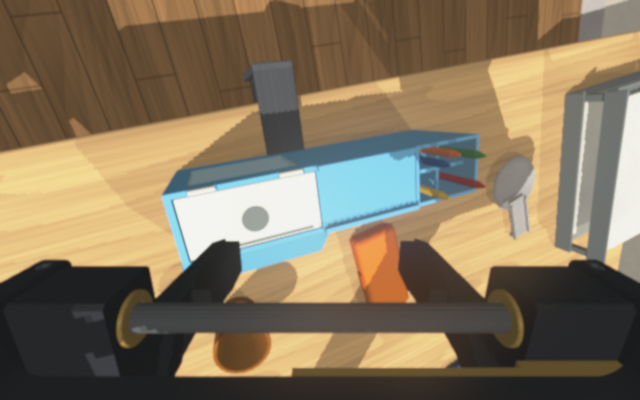

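View pics/c9.png

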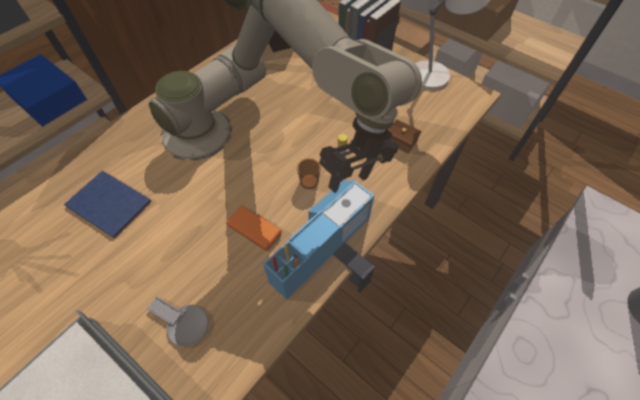

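View pics/s9.png

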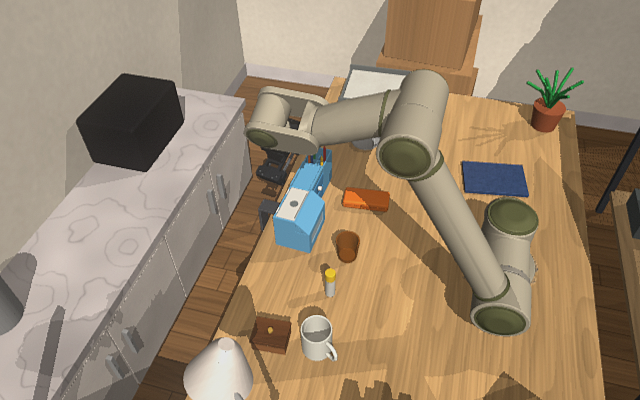

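The wrist view shows the flap shut (white panel at about (250,212)) and the ledge empty at about (370,180). In the scene and side views the other objects are where they were at the start, and the robot is clear of everything.

```bash
python3 -c "
from rig import arm
arm.close_job()"
```

```text
the job is handed in; nothing more can be done
```

The tealight is in the waste bin, the flap is shut again, and the job is handed in at about 7.6 s of the 38 s allowed.

- **How it was done:** I tilted the open gripper 20° so that one finger held the flap down. The other finger stayed 4–5 mm above the ledge and slid the tealight about 60 mm along it and over the edge. I then lifted the gripper straight up so the spring shut the flap.
- **Tealight:** before lifting, I saw it inside the bin in the wrist and scene pictures. Both views fit it lying on the floor, but each saw only part of it, and they disagreed by about 18 mm across the bin. I did not look at it again once the flap was shut.
- **Last checks:** the final pictures show the ledge empty and the flap shut. The other objects look unmoved by eye; I did not measure them.
- **Forces:** the readings taken between moves were about 5 N at most while working. The force was near zero at the end, with the gripper about 0.11 m above the organiser.
- **Refused calls:** the first two move calls were refused before anything moved, and giving every field in each row fixed it.

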